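# Register the cutting die against the stops

### The arm

A 6-joint arm with a two-finger parallel gripper is mounted at the origin on the work surface. World frame = base frame: x ahead of the robot, y to its left, z up, the work surface at z = 0. Lengths are in m, angles in degrees, forces in N, time in s.
With the tool pointing down it reaches from about 0.4 to 0.825 m from the base axis. Payload 7 kg.
Tool frame: the origin (TCP) lies on the centre line of the jaws, within the pads' length; the fingertips stand 22 mm ahead of it and the grasp point (between the pads) lies 3 mm ahead of it; z points along the fingers, y is the line along which they close (so a half turn about z gives the same grasp; the last joint's range is limited). The gripper opens to 88 mm and grips with 3 to 60 N. Pads are 19 mm wide; open, the fingers measure 130 mm over their backs; the gripper's body (78 mm by 193 mm) begins 47 mm behind the grasp point.
Start: joints at [-46.748, 20.546, 0.682, 0, -70.136, -16.507], TCP at [0.304, -0.603, 0.249] pointing down, gripper open.
Joint ranges: [-176.03, 176.03], [-82.01, 121.73], [-58.28, 71.71], [-173.87, 95.51], [-174.79, -0.11], [-173.66, 173.66]. Speed limits (degrees/s): [136.94, 136.94, 172.46, 180, 180, 180].

### API

Orientations are given as [roll, pitch, yaw] about the fixed x, y, z axes, in that order (R = Rz(yaw) Ry(pitch) Rx(roll)).
In Python, from plant import get_state, cams, r gives the robot as it stands.
- The arm moves only by the tool apply_moves, never from a script. Its argument "targets" is a list of rows, each an object with "dp": the shift along the world's x, y, z in m, a list of three; "yaw": the turn about the world's z in degrees. In form: [{"dp": [x, y, z], "yaw": yaw}, ...]. A call has 1 to 20 rows; each row is the pose to reach, as a shift and turn from the pose commanded when the call began; what a row does not reach only later rows make up. A row lasts 1/12 s, in which the tool goes at most 41.7 mm and 7.16 degrees, less where a joint would pass 70% of its speed; a pose out of reach is approached as far as the arm can. A call with a gripper value outside its range is refused whole. "grip" is the gripper command: -1 is fully open, 1 is shut, values between are in proportion, set as the call begins (left out, the last holds). The fingers move at their own pace and stop on an object; "squeeze" is the grip in N (left out, the last holds). Time passes only in rows, so rows that repeat a pose let the fingers close. It gives the time, the measured TCP pose, the force, the opening and the grip force at its end, in the units of the state.
- get_state(): the state, without advancing time (a new reading comes with each control period).
- cams.capture(name): name is "scene" or "top"; returns a dict with "image" (384x512x3 uint8, red, green, blue), "range_z" (384x512 float32, m along the optical axis (not along the pixel's ray), 0 where there is no reading), "fx", "fy", "cx", "cy" (pixels), "R" (3x3) and "t" (3): a world point X has camera coordinates R X + t. Camera axes: x right, y down, z forward; pixel columns grow to the right and rows downward; lengths in m; the calibration is good to about 2 mm. A picture is of the moment at which its call begins.
- r.close_job(): hands the job in; it is judged then, once.
The state is a dict: "time_s": time; "joints": joint angles; "qd": joint speeds; "joint_torque": joint torques, N m; "tcp_pos": TCP position; "eef_rot": TCP orientation; "contact_force": force on the tool from outside, world axes, zero at the start; "moment": the same for the moment, N m; "gripper_width": finger opening in m; "gripper_force": force on a finger pad.
Only numpy, scipy, OpenCV 4.12 (cv2) and the standard library are available. Lean on these libraries where they do the work, as an engineer would, in place of code of your own. Each camera call takes 0.05 s, during which the arm holds its last target. There are 200 camera calls.

### The job

Push the large die board along the bench, without picking it up, until it is home in the corner of the stops: one long side flat against the aluminium rail and its end up against the steel stop block. Only push it, with the fingertips or the outside of the fingers; never lift or tip it. Leave everything else on the bench where it is, and finish with the hand clear.

Things in the scene. Friction and masses are not known exactly. Their poses are not given: they have to be found in the camera images.
- die: the large die board to push: plain plywood, 140 (its y) x 95 (its x) x 18 mm thick, with a steel knife outline round a dark pad in the middle of its top (64 x 107 mm, to 24 mm high); 0.2 to 0.35 kg, loose. Origin: centre of its underside. Starts on the robot's side of the rail and the -y side of the stop block, its y within 40 degrees of the rail's y. Either long side may meet the rail
- rail: aluminium stop rail screwed to the bench, 460 mm long, 20 mm wide (its x), 25 mm high. Origin on the underside, on the rail's centre line; along its own y the rail runs from -280 to +180 mm. The working face is the one towards the robot, at x = -10 mm in its own frame
- stop: steel stop block fixed square to the rail's working face, on the robot's side: 75 (its x) x 25 (its y) x 25 mm high, black screw knob on top to 39 mm. Origin: centre of its underside; axes parallel to the rail's. Its working face is the -y one, 12.5 mm from the origin; the die board belongs in the corner between this face and the rail's working face
- small_die: the small die board: same make, 90 x 60 mm (long side along its y), 24 mm high over all; bystander, origin at the centre of its underside
- ink: small capped ink bottle, 48 mm across, 85 mm high, standing; bystander, origin at the centre of its underside
- spool: thread spool standing on end, 48 mm across, 68 mm high; bystander, origin at the centre of its underside
- glue_jar: white jar with a steel lid, 84 mm across, 114 mm high; bystander, origin at the centre of its underside
- scissors: scissors lying flat, about 190 mm long along their y (handles to +y, 70 mm wide), 11 mm high; bystander, origin at the pivot screw, on the surface
- bone_folder: flat white bone folder, 140 (its x) x 22 x 5 mm; bystander, origin at the centre of its underside
- mallet: mallet lying on its side: handle along its x, 60 mm thick white head 100 mm towards +x, about 250 mm long; bystander, origin on the surface below the handle's middle
- tape: roll of tape lying flat, 64 mm across, 20 mm high; bystander, origin at the centre of its underside
There are look-alikes about, which are no part of the job. What is shaped like the die but pink is not meant.

How it is judged (in metres and radians):
At the end, for the whole second after the job is handed in: The large die board lies flat and at rest on the bench, its long side within 3 mm of touching the rail's working face and parallel to it within 0.03 rad (1.7 degrees), its end within 3 mm of touching the stop block (x of die in the frame of rail between -0.0605 and -0.0545 m and y of die in the frame of stop between -0.0855 and -0.0795 m and angle between the y axis of die and the y axis of rail, either way round below 0.03 rad and height (world z) of die below 0.003 m and angle between die's own z axis and vertical below 0.03 rad and linear speed of die below 0.01 m/s).
It fails at once if the large die board is lifted more than 8 mm off the bench or tipped by more than 0.15 rad (height (world z) of die above 0.008 m or angle between die's own z axis and vertical above 0.15 rad).
It fails at once if another thing on the bench is moved by more than 20 mm (distance of any of small_die, ink, spool, glue_jar, scissors, bone_folder, mallet, tape from where it was at the start of the episode above 0.02 m).
It also fails if it takes over 64 s, if anything falls off the work surface, if the arm or the gripper's body presses on something with over 40 N, if the wrist force passes 120 N, or if a joint passes its speed limit or range.

## Working session

There is one attempt and no reset: what is moved stays moved. The work goes in short steps, Python scripts to look and compute and a tool call to move; the robot and the scene stay as the last step left them, time stands still between calls to the robot, and variables do not carry over. Pictures are saved under pics/ and viewed, at most 10 in all, crops included, and the job is handed in when it is done.

Besides the shell and the picture viewer there is one more tool, called after "Emit:" by a JSON object that holds its "name" and its "arguments". apply_moves: Moves the arm, as the interface text tells. Its arguments: {"type":"object","properties":{"targets":{"type":"array","items":{"type":"object","properties":{"dp":{"type":"array","items":{"type":"number"}},"yaw":{"type":"number"}}}},"grip":{"type":"number"},"squeeze":{"type":"number"}},"required":["targets"]}

```bash
mkdir -p pics; python3 - <<'E'
from plant import get_state,cams,r
import cv2,numpy as np
s=get_state();print(s['time_s'],s['tcp_pos'],s['eef_rot'],s['gripper_width'])
for n in('top','scene'):
    c=cams.capture(n);np.savez(f'pics/{n}0.npz',**c)
    cv2.imwrite(f'pics/{n}0.png',cv2.resize(c['image'][:,:,::-1],(800,600)))
    print(n,c['fx'],c['cx'],c['cy'],c['R'].tolist(),c['t'])
E
```

```text
0.0 [ 0.30354183 -0.60239422  0.24761254] [ 1.79904450e+02 -8.81504016e-03 -1.53259507e+02] 0.0876417207942019
top 444.3838007165921 261.8340859791624 194.72561559394765 [[0.021380762939462842, -0.9997708500832868, 0.0010537076769153951], [-0.9964564622534706, -0.021395614352956904, -0.08134338645370824], [0.08134729134657327, 0.000689209838471399, -0.9966855788965618]] [-0.0764331   0.54867836  1.62565687]
scene 379.5470078449325 253.14132292494293 198.68556932390212 [[-0.8356204023004251, 0.5492186951797732, -0.009867528783998986], [0.46777768778335926, 0.7020635654636661, -0.5369271690466951], [-0.28796280674998576, -0.45328310680354256, -0.8435708903318074]] [ 0.47516804 -0.19407763  1.2631043 ]
```

View pics/top0.png

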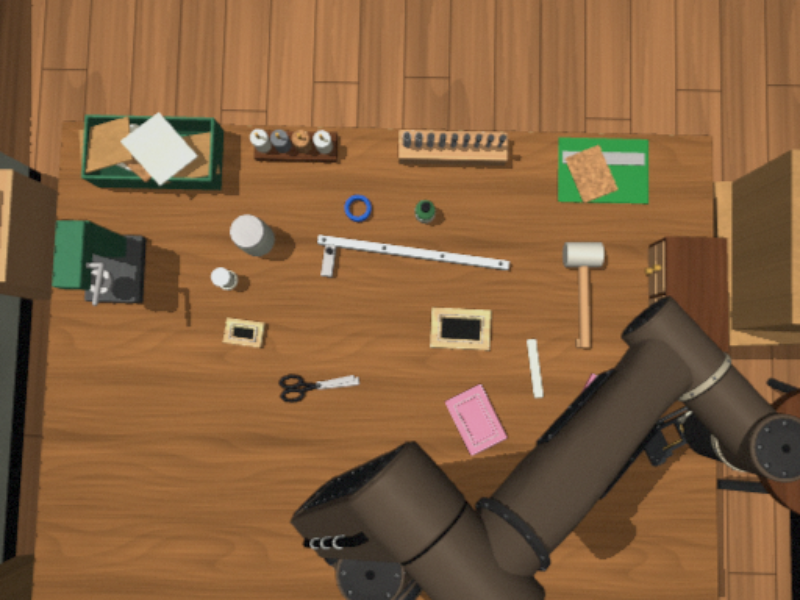

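View pics/scene0.png

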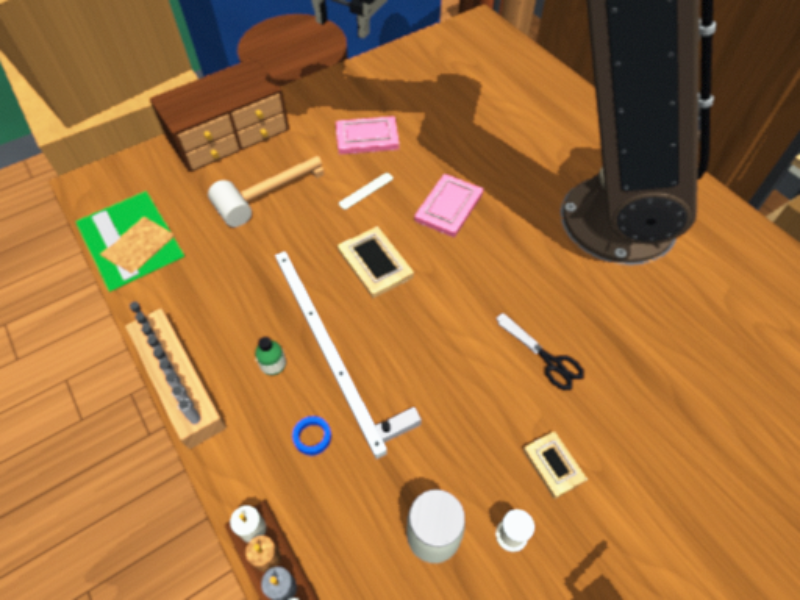

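Top view (800×600): the candidates are the large plywood board at (461,328), the small plywood board at (244,333) and the pink boards at (475,420) and (593,380). The one at (461,328) is the die, as it is plain plywood and larger. The rail runs (320,240)–(508,266), with the stop at (328,262). I'll confirm this in a crop and measure.

```bash
cat > h.py <<'E'
import numpy as np,cv2
def ray(c,uv,z):
    uv=np.atleast_2d(uv).astype(float)
    d=np.c_[(uv[:,0]-c['cx'])/c['fx'],(uv[:,1]-c['cy'])/c['fy'],np.ones(len(uv))]@c['R']
    o=-c['R'].T@c['t']; return (o+d*((z-o[2])/d[:,2])[:,None])[:,:2]
def blobs(c,m,z,amin=60):
    cs,_=cv2.findContours(m.astype(np.uint8),cv2.RETR_EXTERNAL,cv2.CHAIN_APPROX_NONE)
    out=[]
    for k in cs:
        if cv2.contourArea(k)<amin: continue
        p=ray(c,k[:,0,:],z); rc=cv2.minAreaRect((p*1000).astype(np.float32))
        out.append((k[:,0].mean(0).round(),np.round(rc[0],1),np.round(rc[1],1),round(rc[2],2)))
    return out
def masks(c):
    h=cv2.cvtColor(c['image'],cv2.COLOR_RGB2HSV).astype(int);H,S,V=h[...,0],h[...,1],h[...,2]
    ply=(H>14)&(H<32)&(S>40)&(S<150)&(V>165)
    grey=(S<40)&(V>150)
    return ply,grey
E
python3 - <<'E'
from h import *
for n in('top','scene'):
    c=dict(np.load(f'pics/{n}0.npz'));p,g=masks(c)
    print(n);[print('ply',*b) for b in blobs(c,p,.018)];[print('grey',*b) for b in blobs(c,g,.025)]
c=dict(np.load('pics/top0.npz'));im=c['image'][130:240,190:350,::-1]
cv2.imwrite('pics/crop.png',cv2.resize(im,(800,550),interpolation=cv2.INTER_CUBIC))
E
```

```text
top
ply [480. 217.] [ 490.8 -881.5] [ 33.3 111.3] 1.23
ply [155. 212.] [475.3 329.9] [90.9 62.7] 83.11
ply [294. 210.] [ 495.8 -185.2] [140.3  98.2] 88.37
ply [373. 197.] [ 556.9 -476.2] [190.8  25.9] 0.03
ply [465. 150.] [ 726.5 -816.7] [276.8  37.8] 1.24
ply [  2. 143.] [723.8 908.4] [270.3  26.4] 3.97
ply [383. 118.] [ 851.3 -517.4] [54.7 82.2] 61.68
ply [509. 151.] [ 738.8 -988. ] [ 15.2 421.8] 88.61
ply [130.  92.] [923.9 452.3] [66.  41.7] 2.58
ply [283.  92.] [ 942.3 -161. ] [262.6  69.8] 89.91
ply [69. 93.] [925.3 677.7] [105.9 123.8] 15.75
grey [216. 244.] [362.8  99.1] [22.2 93.7] 11.97
grey [342. 235.] [ 407.8 -362.2] [134.6  21.4] 8.05
grey [142. 179.] [602.5 385.2] [53.3 43.5] 13.62
grey [209. 169.] [643.6 133.2] [23.5 54.6] 83.12
grey [374. 162.] [ 683.2 -481.4] [48.9 86. ] 1.23
grey [264. 161.] [676.9 -69.9] [459.7  27.5] 84.55
grey [157. 147.] [718.5 330.4] [71.8 74.9] 1.24
grey [399. 101.] [ 914.7 -572. ] [94.3 26.9] 89.66
grey [206.  88.] [947.8 156.6] [38.2 37.6] 45.91
grey [165.  88.] [948.3 309.6] [34.8 37.9] 1.25
grey [101.  94.] [920.9 552.7] [165.  115.6] 42.6
[... 312 characters left out ...]
y [167.  82.] [ 509.4 -665.7] [122.2  47. ] 3.02
ply [164.  70.] [ 487.4 -730.9] [128.1  52.3] 0.78
ply [86. 66.] [ 729.7 -919.9] [85.  43.6] 5.99
ply [111.  53.] [ 621.9 -948.4] [ 38.6 120.7] 86.14
ply [19. 67.] [  936.8 -1103.7] [397.1  60.7] 89.05
grey [176. 373.] [933.9 237.8] [39.5 38.6] 39.94
grey [329. 339.] [596.7 372.1] [63.5 46.8] 15.66
grey [157. 334.] [933.2 135.6] [42.3 50.3] 15.69
grey [279. 336.] [691.7 301.1] [103.5  82.1] 56.53
grey [331. 213.] [370.7 106.3] [21.4 97.6] 7.79
grey [220. 234.] [638.8 -65.6] [467.  96.] 83.51
grey [ 67. 146.] [ 918.4 -561.8] [96.1 28.3] 89.88
grey [147. 130.] [ 675.3 -486.6] [ 58.4 137.4] 0.15
grey [234. 122.] [ 414.5 -352.4] [135.1  23.1] 7.77
```

View pics/crop.png

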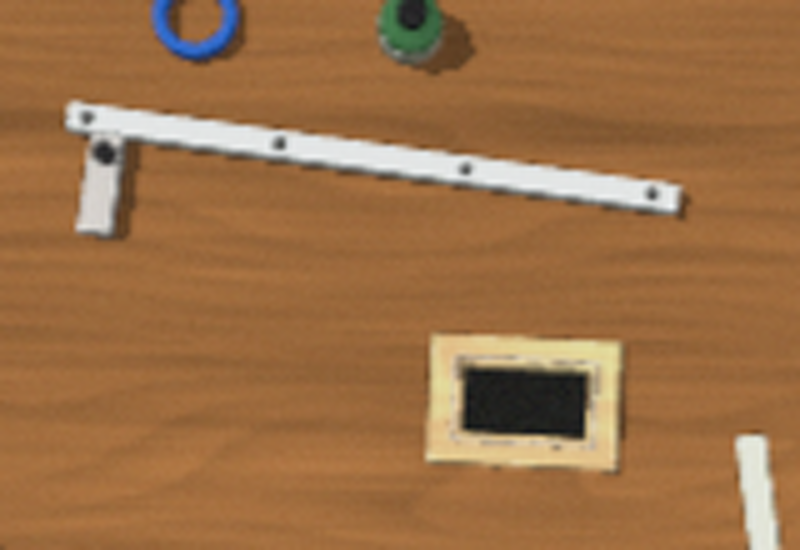

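Confirmed: in the crop the plain plywood large board is centred at (525,403), with the rail above it and the stop at (100,185). Next I'll fit the rail and stop and compute the plan.

```bash
cat >> h.py <<'E'
def frame():
    c=dict(np.load('pics/top0.npz'))
    g=cv2.cvtColor(c['image'],cv2.COLOR_RGB2GRAY).astype(float)
    ply,grey=masks(c)
    B=[];F=[]
    for u in range(208,322):
        vs=np.where(grey[140:200,u])[0]
        if len(vs)<3: continue
        B.append((u,vs[0]+139.5)); 
        if u>225: F.append((u,vs[-1]+140.5))
    return c,np.array(B),np.array(F)
def line(p):
    vx,vy,x,y=cv2.fitLine((p*1000).astype(np.float32),cv2.DIST_HUBER,0,.01,.01).ravel()
    if vy<0: vx,vy=-vx,-vy
    return np.array([x,y])/1000,np.array([vx,vy])
E
python3 - <<'E'
from h import *
c,B,F=frame()
pb,db=line(ray(c,B,.025));pf,df=line(ray(c,F,.025))
print('yaw',-np.degrees(np.arctan2(db[0],db[1])),-np.degrees(np.arctan2(df[0],df[1])))
n=np.array([db[1],-db[0]]);print('n',n,'width',(pb-pf)@n)
fo=((pb@n-.02)+pf@n)/2; print('face offset back,front',pb@n-.02,pf@n)
ply,grey=masks(c)
S=[]
for v in range(161,177):
    us=np.where(grey[v,200:230])[0]
    if len(us)>2:S.append((us[0]+199.5,us[-1]+200.5,v))
S=np.array(S);print(S.T)
for k in(0,1):print('stop edge along',np.round(ray(c,S[:,[k,2]],.025)@db,4))
d=np.array([.4957,-.1855]);print('die n,u',d@n,d@db)
h=cv2.cvtColor(c['image'],cv2.COLOR_RGB2HSV);H=h[...,0]
m=((H>150)&(h[...,1]>50)&(h[...,2]>120))
for b in blobs(c,m,.02):print('pink',*b)
k=cv2.connectedComponents(ply.astype(np.uint8))[1];m=k==k[203,277] if ply[203,277] else ply*0
for ref in((.0155),):
  cs=max(cv2.findContours(((k==np.bincount(k[195:225,275:315][ply[195:225,275:315]]).argmax())).astype(np.uint8),0,1)[0],key=len)
  print('die corners',(cv2.boxPoints(cv2.minAreaRect((ray(c,cs[:,0],.018)*1000).astype(np.float32)))).round(1).tolist())
E
```

```text
yaw -6.6703267 -6.599114
n [ 0.99323094 -0.11615635] width 0.019754829
face offset back,front 0.67057246 0.6708177
[[206.5 206.5 206.5 206.5 206.5 206.5 206.5 205.5 205.5 205.5 205.5 205.5
  205.5 204.5]
 [209.5 213.5 213.5 212.5 212.5 212.5 212.5 212.5 212.5 212.5 211.5 211.5
  211.5 211.5]
 [162.  163.  164.  165.  166.  167.  168.  169.  170.  171.  172.  173.
  174.  175. ]]
stop edge along [0.2206 0.22   0.2195 0.2189 0.2184 0.2178 0.2173 0.2204 0.2199 0.2193
 0.2188 0.2182 0.2176 0.2208]
stop edge along [0.2095 0.1942 0.1937 0.1968 0.1963 0.1957 0.1952 0.1946 0.1941 0.1935
 0.1967 0.1961 0.1956 0.195 ]
die n,u 0.5138915801867843 -0.12666563421934843
pink [304. 268.] [ 283.8 -225.3] [141.1  95. ] 27.55
die corners [[444.79998779296875, -253.89999389648438], [542.9000244140625, -256.70001220703125], [546.9000244140625, -116.5], [448.79998779296875, -113.69999694824219]]
```

Emit:
{"name": "apply_moves", "arguments": {"targets": [{"dp": [0.105,0.427,0],"yaw": -33.4},{"dp": [0.105,0.427,0],"yaw": -33.4},{"dp": [0.105,0.427,0],"yaw": -33.4},{"dp": [0.105,0.427,0],"yaw": -33.4},{"dp": [0.105,0.427,0],"yaw": -33.4},{"dp": [0.105,0.427,0],"yaw": -33.4},{"dp": [0.105,0.427,0],"yaw": -33.4},{"dp": [0.105,0.427,0],"yaw": -33.4},{"dp": [0.105,0.427,0],"yaw": -33.4},{"dp": [0.105,0.427,0],"yaw": -33.4},{"dp": [0.105,0.427,0],"yaw": -33.4},{"dp": [0.105,0.427,0],"yaw": -33.4},{"dp": [0.105,0.427,-0.1],"yaw": -33.4},{"dp": [0.105,0.427,-0.1],"yaw": -33.4},{"dp": [0.105,0.427,-0.1],"yaw": -33.4},{"dp": [0.105,0.427,-0.1],"yaw": -33.4}], "grip": -1}}

```text
time_s: 1.43
tcp_pos: [0.4056, -0.1757, 0.1447]
eef_rot: [-180.0, -0.5, 173.3]
contact_force: [-0.5, 0.2, 0.3]
gripper_width: 0.0874
gripper_force: 0.0
```

Emit:
{"name": "apply_moves", "arguments": {"targets": [{"dp": [0,0,-0.04],"yaw": 0},{"dp": [0,0,-0.08],"yaw": 0},{"dp": [0,0,-0.105],"yaw": 0},{"dp": [0,0,-0.12],"yaw": 0},{"dp": [0,0,-0.12],"yaw": 0},{"dp": [0,0,-0.12],"yaw": 0},{"dp": [0,0,-0.12],"yaw": 0}]}}

```text
time_s: 2.02
tcp_pos: [0.4101, -0.176, 0.03]
eef_rot: [180.0, 0.1, 173.4]
contact_force: [0.2, -0.2, 1.0]
gripper_width: 0.0877
gripper_force: 0.0
```

```bash
python3 - <<'E'
from plant import get_state,cams
import cv2
s=get_state();print(s['tcp_pos'],s['eef_rot'],s['contact_force'])
c=cams.capture('scene');cv2.imwrite('pics/s1.png',cv2.resize(c['image'][100:250,180:380,::-1],(800,600)))
E
```

```text
[ 0.41012005 -0.17600618  0.03004561] [1.79999086e+02 1.23505324e-01 1.73358029e+02] [ 0.23953915 -0.16464291  1.03481247]
```

View pics/s1.png

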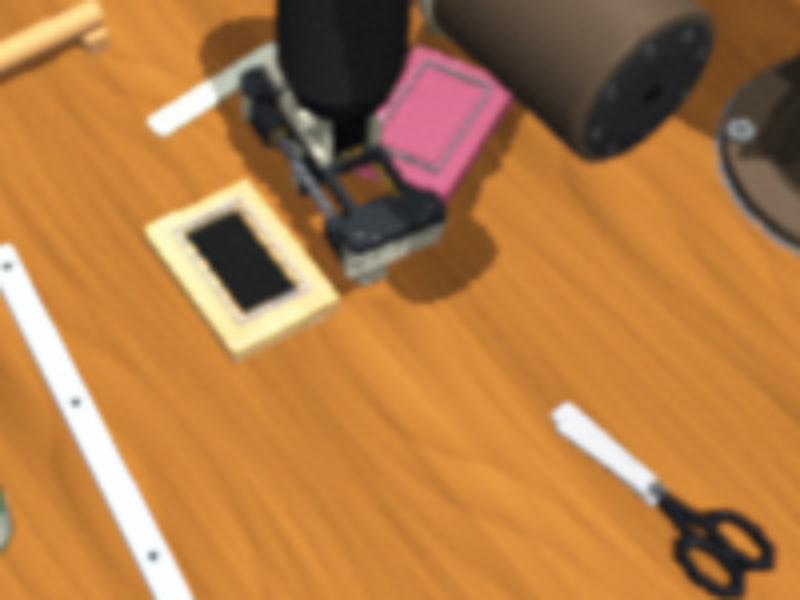

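The picture shows the open hand behind the near long side of the board (crop (240,265)), with the fingers clear of it. Next I push towards the rail.

Emit:
{"name": "apply_moves", "arguments": {"targets": [{"dp": [0.008,-0.0009,-0.002]},{"dp": [0.016,-0.0019,-0.002]},{"dp": [0.024,-0.0028,-0.002]},{"dp": [0.032,-0.0037,-0.002]},{"dp": [0.04,-0.0047,-0.002]},{"dp": [0.048,-0.0056,-0.002]},{"dp": [0.056,-0.0065,-0.002]},{"dp": [0.064,-0.0075,-0.002]},{"dp": [0.072,-0.0084,-0.002]},{"dp": [0.08,-0.0094,-0.002]},{"dp": [0.087,-0.0102,-0.002]},{"dp": [0.094,-0.011,-0.002]},{"dp": [0.1,-0.0117,-0.002]},{"dp": [0.106,-0.0124,-0.002]},{"dp": [0.112,-0.0131,-0.002]},{"dp": [0.116,-0.0136,-0.002]},{"dp": [0.12,-0.014,-0.002]},{"dp": [0.122,-0.0143,-0.002]},{"dp": [0.124,-0.0145,-0.002]},{"dp": [0.124,-0.0145,-0.002]}]}}

```text
$.targets[0]: bad value
```

```bash
cat >> h.py <<'E'
N=np.array([.9932,-.1160]);U=np.array([.1160,.9932])
def report(name=None):
    from plant import get_state,cams
    s=get_state();p=np.array(s['tcp_pos'])[:2];f=np.array(s['contact_force'])[:2]
    print('t',s['time_s'],'tcp n,u',p@N,p@U,'z',s['tcp_pos'][2],'F n,u',f@N,f@U)
    for n in('top','scene'):
        c=cams.capture(n);ply,_=masks(c)
        for b in blobs(c,ply,.018,200):
            q=b[1]/1000
            if .4<q[0]<.7 and -.3<q[1]<.25: print(n,b,'n,u',q@N,q@U)
        if n=='scene' and name: cv2.imwrite(name,cv2.resize(c['image'][100:292,130:386,::-1],(800,600)))
E
python3 -c "
from h import *;report()"
```

```text
t 2.0667 tcp n,u 0.427858724302648 -0.12715573448998999 z 0.030229531079744718 F n,u -0.2740820063492822 -0.7418596558075855
top (array([293., 206.]), array([ 505.7, -185.7]), array([140. ,  78.5]), 88.05) n,u 0.5238024400000001 -0.12577603999999995
scene (array([240., 167.]), array([ 496. , -186.1]), array([154.4, 101.9]), 88.2) n,u 0.5142148 -0.12729851999999997
```

The call was refused because yaw is required.

Emit:
{"name": "apply_moves", "arguments": {"targets": [{"dp": [0.008,-0.0009,-0.002],"yaw": 0},{"dp": [0.016,-0.0019,-0.002],"yaw": 0},{"dp": [0.024,-0.0028,-0.002],"yaw": 0},{"dp": [0.032,-0.0037,-0.002],"yaw": 0},{"dp": [0.04,-0.0047,-0.002],"yaw": 0},{"dp": [0.048,-0.0056,-0.002],"yaw": 0},{"dp": [0.056,-0.0065,-0.002],"yaw": 0},{"dp": [0.064,-0.0075,-0.002],"yaw": 0},{"dp": [0.072,-0.0084,-0.002],"yaw": 0},{"dp": [0.08,-0.0094,-0.002],"yaw": 0},{"dp": [0.087,-0.0102,-0.002],"yaw": 0},{"dp": [0.094,-0.011,-0.002],"yaw": 0},{"dp": [0.1,-0.0117,-0.002],"yaw": 0},{"dp": [0.106,-0.0124,-0.002],"yaw": 0},{"dp": [0.112,-0.0131,-0.002],"yaw": 0},{"dp": [0.116,-0.0136,-0.002],"yaw": 0},{"dp": [0.12,-0.014,-0.002],"yaw": 0},{"dp": [0.122,-0.0143,-0.002],"yaw": 0},{"dp": [0.124,-0.0145,-0.002],"yaw": 0},{"dp": [0.124,-0.0145,-0.002],"yaw": 0}]}}

```text
time_s: 3.83
tcp_pos: [0.533, -0.1903, 0.0266]
eef_rot: [-180.0, 0.0, 173.3]
contact_force: [-1.2, -0.3, 0.1]
gripper_width: 0.0875
gripper_force: 0.5
```

```bash
python3 -c "
from h import *;report('pics/s2.png')"
```

```text
t 3.8333 tcp n,u 0.551474741786649 -0.1272139684103699 z 0.026609119008943506 F n,u -1.1593667377591053 -0.4308901730755041
scene (array([211., 178.]), array([ 590.5, -199.7]), array([155.4, 102. ]), 84.5) n,u 0.6096498 -0.12984403999999997
```

View pics/s2.png

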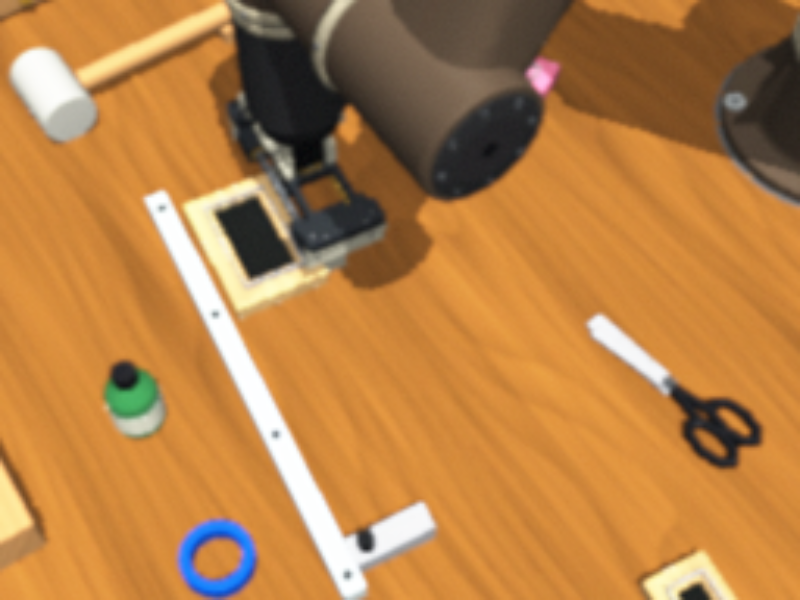

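The board (crop (260,245)) follows squarely, with a gap of about 14 mm to the rail. I'll press on gently.

Emit:
{"name": "apply_moves", "arguments": {"targets": [{"dp": [0.003,-0.0004,0],"yaw": 0},{"dp": [0.006,-0.0007,0],"yaw": 0},{"dp": [0.009,-0.0011,0],"yaw": 0},{"dp": [0.012,-0.0014,0],"yaw": 0},{"dp": [0.013,-0.0015,0],"yaw": 0},{"dp": [0.014,-0.0016,0],"yaw": 0},{"dp": [0.015,-0.0017,0],"yaw": 0},{"dp": [0.015,-0.0017,0],"yaw": 0},{"dp": [0.015,-0.0017,0],"yaw": 0}]}}

```text
time_s: 4.68
tcp_pos: [0.5444, -0.1918, 0.026]
eef_rot: [-180.0, -0.4, 173.3]
contact_force: [-10.6, 1.8, 8.6]
gripper_width: 0.0878
gripper_force: 5.8
```

Emit:
{"name": "apply_moves", "arguments": {"targets": [{"dp": [-0.01,0.001,0],"yaw": 0},{"dp": [-0.02,0.002,0],"yaw": 0},{"dp": [-0.02,0.002,0.03],"yaw": 0},{"dp": [-0.02,0.002,0.07],"yaw": 0},{"dp": [-0.01,-0.03,0.08],"yaw": 0},{"dp": [0.01,-0.06,0.08],"yaw": 0},{"dp": [0.03,-0.095,0.08],"yaw": 0},{"dp": [0.042,-0.123,0.08],"yaw": 0},{"dp": [0.042,-0.123,0.08],"yaw": 0},{"dp": [0.042,-0.123,0.08],"yaw": 0},{"dp": [0.042,-0.123,0.08],"yaw": 0}], "grip": -1}}

```text
time_s: 5.6
tcp_pos: [0.5893, -0.3149, 0.1062]
eef_rot: [180.0, -0.0, 173.3]
contact_force: [-0.8, 0.2, 0.1]
gripper_width: 0.0875
gripper_force: 0.0
```

Emit:
{"name": "apply_moves", "arguments": {"targets": [{"dp": [0,0,0],"yaw": 0},{"dp": [0,0,0],"yaw": 0},{"dp": [0,0,0],"yaw": 0},{"dp": [0,0,0],"yaw": 0},{"dp": [0,0,0],"yaw": 0},{"dp": [0,0,0],"yaw": 0},{"dp": [0,0,0],"yaw": 0},{"dp": [0,0,0],"yaw": 0},{"dp": [0,0,0],"yaw": 0},{"dp": [0,0,0],"yaw": 0}], "grip": 1, "squeeze": 10}}

```text
time_s: 6.43
tcp_pos: [0.5897, -0.315, 0.1065]
eef_rot: [180.0, -0.0, 173.3]
contact_force: [-0.9, 0.2, 0.4]
gripper_width: 0.0269
gripper_force: 0.0
```

```bash
python3 -c "
from h import *;report('pics/s3.png')"
```

```text
t 6.4333 tcp n,u 0.6222337572950118 -0.24445731784591565 z 0.10649606991326667 F n,u -0.9197797991097977 0.0711967322220992
scene (array([208., 179.]), array([ 600.2, -200.5]), array([157.2,  94.1]), 83.37) n,u 0.61937664 -0.1295134
```

View pics/s3.png

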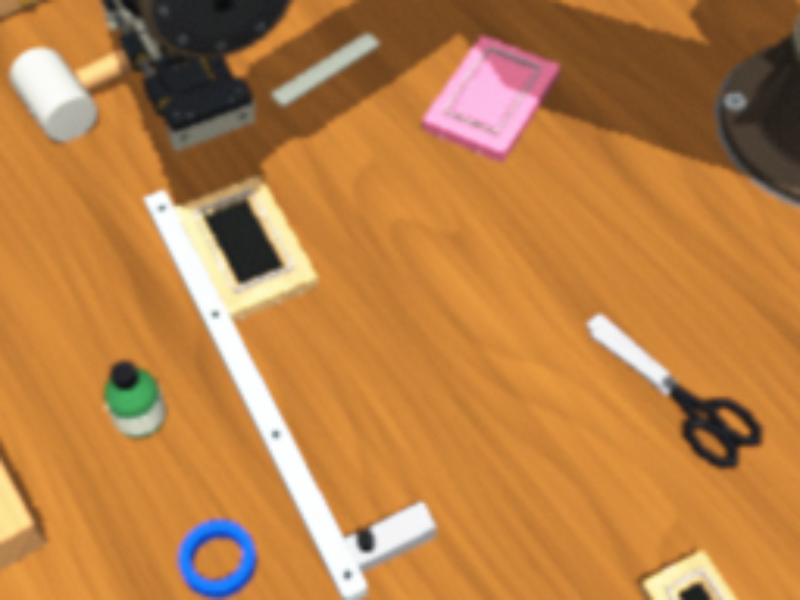

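The board (crop (250,245)) lies flush along the rail and the hand is past its -y end. Next I finish closing the fingers and go down.

Emit:
{"name": "apply_moves", "arguments": {"targets": [{"dp": [0,0,0],"yaw": 0},{"dp": [0,0,0],"yaw": 0},{"dp": [0,0,0],"yaw": 0},{"dp": [0,0,0],"yaw": 0},{"dp": [0,0,0],"yaw": 0},{"dp": [0,0,-0.03],"yaw": 0},{"dp": [0,0,-0.055],"yaw": 0},{"dp": [0,0,-0.07],"yaw": 0},{"dp": [0,0,-0.079],"yaw": 0},{"dp": [0,0,-0.079],"yaw": 0},{"dp": [0,0,-0.079],"yaw": 0}]}}

```text
time_s: 7.45
tcp_pos: [0.5899, -0.3151, 0.0277]
eef_rot: [-180.0, -0.0, 173.4]
contact_force: [0.1, -0.1, 0.5]
gripper_width: 0.0005
gripper_force: 0.0
```

Emit:
{"name": "apply_moves", "arguments": {"targets": [{"dp": [0.0012,0.0099,0],"yaw": 0},{"dp": [0.0023,0.0199,0],"yaw": 0},{"dp": [0.0029,0.0248,0],"yaw": 0},{"dp": [0.0035,0.0298,0],"yaw": 0},{"dp": [0.0046,0.0397,0],"yaw": 0},{"dp": [0.0058,0.0497,0],"yaw": 0},{"dp": [0.007,0.0596,0],"yaw": 0},{"dp": [0.0081,0.0695,0],"yaw": 0},{"dp": [0.0093,0.0795,0],"yaw": 0},{"dp": [0.0104,0.0894,0],"yaw": 0},{"dp": [0.0116,0.0993,0],"yaw": 0},{"dp": [0.0128,0.1093,0],"yaw": 0},{"dp": [0.0139,0.1192,0],"yaw": 0},{"dp": [0.0151,0.1291,0],"yaw": 0},{"dp": [0.0162,0.139,0],"yaw": 0},{"dp": [0.0171,0.146,0],"yaw": 0},{"dp": [0.0177,0.152,0],"yaw": 0},{"dp": [0.0181,0.155,0],"yaw": 0},{"dp": [0.0181,0.155,0],"yaw": 0}]}}

```text
time_s: 9.03
tcp_pos: [0.6078, -0.1591, 0.0273]
eef_rot: [180.0, -0.0, 173.4]
contact_force: [0.8, 0.8, -0.4]
gripper_width: 0.0005
gripper_force: 0.0
```

```bash
python3 -c "
from h import *;report('pics/s4.png')"
```

```text
t 9.0333 tcp n,u 0.6221606643504227 -0.08747080604502197 z 0.027344264036257587 F n,u 0.7196001072041892 0.8491398359031954
scene (array([227., 216.]), array([614.9, -70.9]), array([153.2,  94.3]), 83.78) n,u 0.61894308 0.0009105199999999975
```

View pics/s4.png

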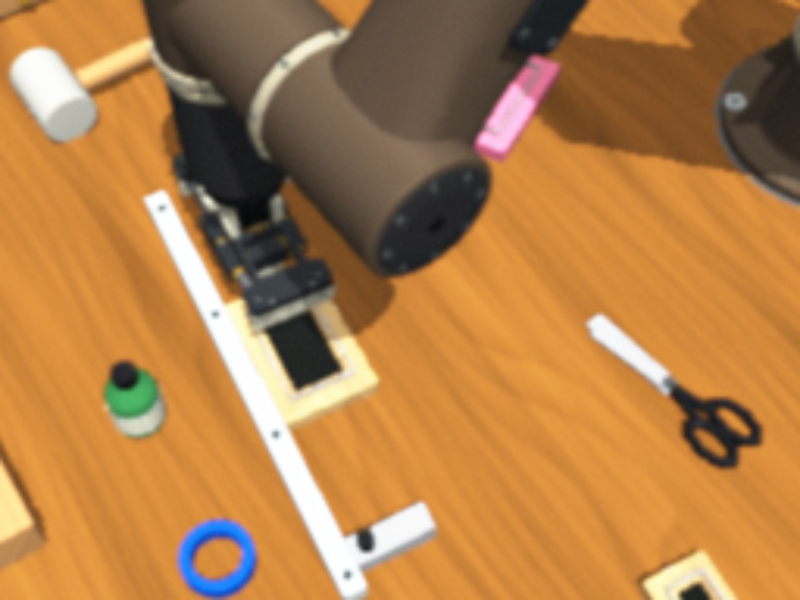

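The board slides along the rail, still flush (crop (300,360)). I'll push on to near the stop, slowing down.

Emit:
{"name": "apply_moves", "arguments": {"targets": [{"dp": [0.0006,0.005,0],"yaw": 0},{"dp": [0.0017,0.015,0],"yaw": 0},{"dp": [0.0029,0.025,0],"yaw": 0},{"dp": [0.0041,0.035,0],"yaw": 0},{"dp": [0.0053,0.045,0],"yaw": 0},{"dp": [0.0064,0.055,0],"yaw": 0},{"dp": [0.0076,0.065,0],"yaw": 0},{"dp": [0.0088,0.075,0],"yaw": 0},{"dp": [0.0096,0.082,0],"yaw": 0},{"dp": [0.0103,0.088,0],"yaw": 0},{"dp": [0.0109,0.093,0],"yaw": 0},{"dp": [0.0114,0.098,0],"yaw": 0},{"dp": [0.0119,0.102,0],"yaw": 0},{"dp": [0.0124,0.106,0],"yaw": 0},{"dp": [0.0128,0.11,0],"yaw": 0},{"dp": [0.0132,0.113,0],"yaw": 0},{"dp": [0.0136,0.116,0],"yaw": 0},{"dp": [0.0138,0.118,0],"yaw": 0},{"dp": [0.014,0.12,0],"yaw": 0},{"dp": [0.014,0.12,0],"yaw": 0}]}}

```text
time_s: 10.8
tcp_pos: [0.622, -0.0396, 0.0276]
eef_rot: [180.0, 0.0, 173.4]
contact_force: [-0.3, 0.6, 0.1]
gripper_width: 0.0005
gripper_force: 0.0
```

Emit:
{"name": "apply_moves", "arguments": {"targets": [{"dp": [0.0001,0.001,0],"yaw": 0},{"dp": [0.0002,0.002,0],"yaw": 0},{"dp": [0.0003,0.003,0],"yaw": 0},{"dp": [0.0005,0.004,0],"yaw": 0},{"dp": [0.0006,0.005,0],"yaw": 0},{"dp": [0.0007,0.006,0],"yaw": 0},{"dp": [0.0007,0.006,0],"yaw": 0}]}}

```text
time_s: 11.38
tcp_pos: [0.6224, -0.0348, 0.0276]
eef_rot: [-179.9, -0.0, 173.3]
contact_force: [0.8, -6.7, 0.3]
gripper_width: 0.0007
gripper_force: 3.4
```

Force shows contact with the stop. I'll back off, lift clear and look.

Emit:
{"name": "apply_moves", "arguments": {"targets": [{"dp": [-0.001,-0.01,0],"yaw": 0},{"dp": [-0.003,-0.025,0],"yaw": 0},{"dp": [-0.004,-0.035,0.02],"yaw": 0},{"dp": [-0.004,-0.035,0.06],"yaw": 0},{"dp": [-0.02,-0.06,0.1],"yaw": 0},{"dp": [-0.05,-0.09,0.12],"yaw": 0},{"dp": [-0.08,-0.12,0.12],"yaw": 0},{"dp": [-0.1,-0.15,0.12],"yaw": 0},{"dp": [-0.1,-0.18,0.12],"yaw": 0},{"dp": [-0.1,-0.2,0.12],"yaw": 0},{"dp": [-0.1,-0.2,0.12],"yaw": 0}]}}

```text
time_s: 12.3
tcp_pos: [0.5215, -0.2378, 0.148]
eef_rot: [-180.0, 0.1, 173.1]
contact_force: [0.4, 0.0, 0.0]
gripper_width: 0.0009
gripper_force: 0.0
```

```bash
python3 -c "
from h import *;report()
from plant import cams
c=cams.capture('scene');a=c['image'][190:310,190:350,::-1];d=cams.capture('top')['image'][130:205,190:290,::-1]
cv2.imwrite('pics/s5.png',np.vstack([cv2.resize(a,(400,300)),cv2.resize(d,(400,300))]))"
```

```text
t 12.3 tcp n,u 0.5455493766468078 -0.17573667197540177 z 0.14799324366649486 F n,u 0.40467812024042865 0.06900301774080841
top (array([226., 168.]), array([633.3,  52.4]), array([139.5,  94.7]), 83.03) n,u 0.6229151599999999 0.12550647999999998
scene (array([245., 245.]), array([628.8,  50. ]), array([147.6,  94.4]), 83.35) n,u 0.6187241599999999 0.1226008
```

View pics/s5.png

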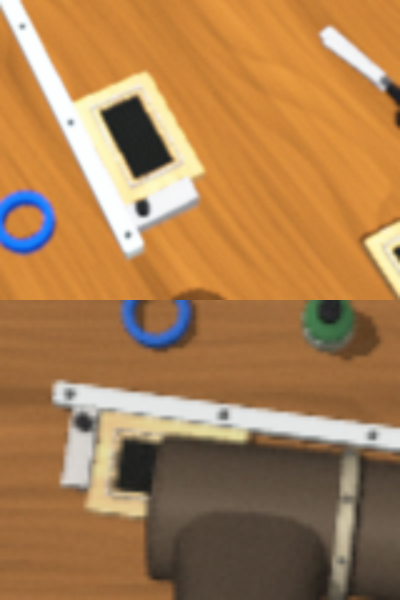

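In both views the board sits in the corner, against the rail and the stop block. I'll move the hand well clear and measure without the arm covering it.

Emit:
{"name": "apply_moves", "arguments": {"targets": [{"dp": [-0.03,-0.04,0.05],"yaw": 0},{"dp": [-0.06,-0.08,0.1],"yaw": 0},{"dp": [-0.08,-0.12,0.1],"yaw": 0},{"dp": [-0.1,-0.16,0.1],"yaw": 0},{"dp": [-0.13,-0.2,0.1],"yaw": 0},{"dp": [-0.16,-0.24,0.1],"yaw": 0},{"dp": [-0.18,-0.28,0.1],"yaw": 0},{"dp": [-0.2,-0.32,0.1],"yaw": 0},{"dp": [-0.2,-0.34,0.1],"yaw": 0},{"dp": [-0.2,-0.34,0.1],"yaw": 0},{"dp": [-0.2,-0.34,0.1],"yaw": 0},{"dp": [-0.2,-0.34,0.1],"yaw": 0}]}}

```text
time_s: 13.5
tcp_pos: [0.3215, -0.5757, 0.2464]
eef_rot: [180.0, -0.1, 173.2]
contact_force: [0.7, 1.5, -0.1]
gripper_width: 0.0001
gripper_force: 0.0
```

```bash
python3 -c "
from h import *;report()
from plant import cams
d=cams.capture('top')['image'][135:205,190:283,::-1]
cv2.imwrite('pics/s6.png',cv2.resize(d,(797,600)))"
```

```text
t 13.5 tcp n,u 0.3860617030802429 -0.5345125914287217 z 0.2463543211863794 F n,u 0.5597642840544447 1.595124295716551
top (array([231., 172.]), array([633.6,  52.1]), array([140.4,  94.6]), 83.34) n,u 0.62324792 0.12524332000000002
scene (array([245., 245.]), array([628.9,  50.5]), array([146.6,  94.6]), 83.34) n,u 0.61876548 0.123109
```

View pics/s6.png

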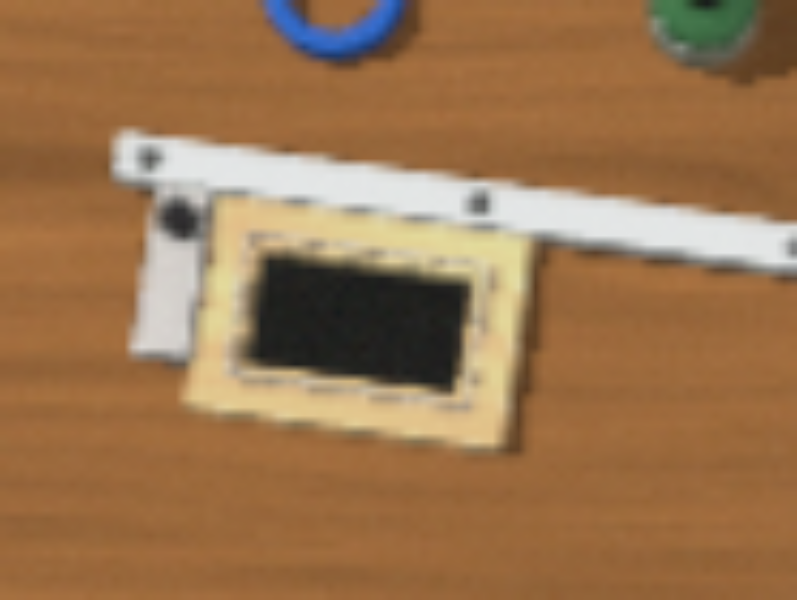

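The board (crop (360,320)) is flush with the rail and against the stop. It measures n 0.6232 against a target of 0.6232, and the yaw error is under 0.1°. I'm handing it in.

```bash
python3 -c "
from plant import r;print(r.close_job())"
```

```text
the job is handed in; nothing more can be done
None
```

The large die board is home in the corner, flat against the rail and up against the stop block by the last camera check; the hand is clear and the job is handed in at about 13.5 s, with no verdict returned.

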